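# Hang a slotted strap on a headed pin by feel

### The arm

A 6-joint arm with a two-finger parallel gripper is mounted at the origin on a cart in front of the work surface, level with it; the furniture and walls round the work are solid. World frame = base frame: x ahead of the robot, y to its left, z up, the work surface at z = 0. Lengths are in m, angles in rad, forces in N, time in s.
With the tool pointing down it reaches from about 0.3 to 0.775 m from the base axis. Payload 14.6 kg.
Tool frame: the origin (TCP) lies where the fingers leave the gripper's body, on its centre line; the fingertips stand 73 mm ahead of it and the grasp point (between the pads) lies 54 mm ahead of it (finger_overhang is the distance from the TCP to the fingertips, in m); z points along the fingers, y is the line along which they close (so a half turn about z gives the same grasp; the last joint's range is limited). The gripper opens to 85 mm and grips with 20 to 120 N. Pads are 22 mm wide; open, the fingers measure 114 mm over their backs; the gripper's body (76 mm by 85 mm) begins 54 mm behind the grasp point. The pads swing forward as they close: fully open they stand 13 mm farther back than shut.
Start: joints at [-1.353, 0.3, 1.521, -0, 1.321, -0.067], TCP at [0.155, -0.528, 0.304] pointing down, gripper open.
Joint ranges: [-3.03, 3.03], [-0.79, 2.21], [0.23, 2.52], [-1.04, 4.18], [0, 3.07], [-2.55, 2.55]. Speed limits (rad/s): [2.22, 2.22, 2.57, 3.14, 3.14, 3.14].

### API

Orientations are given as a 3x3 rotation matrix whose columns are the frame's x, y, z axes.
In Python, from workcell import observe, snapshot, hand_in, finger_overhang gives the robot as it stands.
- The arm moves only by the tool send_rows, never from a script. Its argument "plan" is a list of rows, each a list of 7 numbers: the shift along the tool's x, y, z in cm, then the turn, a rotation vector about the tool's x, y, z in degrees, then the opening, from -1 (shut) to 1 (fully open). A call has 1 to 20 rows; each row is the pose to reach, as a shift and turn from the pose commanded when the call began, along the tool's axes at that moment; what a row does not reach only later rows make up. A row lasts 1/10 s, in which the tool goes at most 50 mm and 8.59 degrees, less where a joint would pass 70% of its speed; a pose out of reach is approached as far as the arm can. A call with a gripper value outside its range is refused whole. The fingers move at their own pace and stop on an object; "squeeze" is the grip in N (left out, the last holds). Time passes only in rows, so rows that repeat a pose let the fingers close. It gives the time, the measured TCP pose, the force, the opening and the grip force at its end, in the units of the state.
- observe(): the state, without advancing time (a new reading comes with each control period).
- snapshot(name): name is "side" or "top"; returns a dict with "color" (480x640x3 uint8, red, green, blue), "intrinsics" (3x3 intrinsics, pixels), "view" (4x4, takes a point from world to camera coordinates). Camera axes: x right, y down, z forward; pixel columns grow to the right and rows downward; lengths in m; the calibration is good to about 2 mm. A picture is of the moment at which its call begins. There is no depth.
- hand_in(): hands the job in; it is judged then, once.
The state is a dict: "clock": time; "joint_positions": joint angles; "joint_vel": joint speeds; "tau": joint torques, N m; "eef_pos": TCP position; "tcp_rot": TCP orientation; "wrist_force": force on the tool from outside, world axes, zero at the start; "wrist_torque": the same for the moment, N m; "finger_gap": finger opening in m; "grasp_force": force on a finger pad.
Only numpy, scipy, OpenCV 4.12 (cv2) and the standard library are available. Lean on these libraries where they do the work, as an engineer would, in place of code of your own. Each camera call takes 0.05 s, during which the arm holds its last target. There are 200 camera calls.

### The job

Grip the slotted strap plate by the middle of its top, firmly so that it stays upright and never slips or turns in the fingers, lift it out of its grooved block and hang it on the headed pin of the grey hanger stand: pass its slot sideways over the pin, behind the head, until the closed end of the slot gently meets the pin, then let it down so that the pin is fully home in the notch above the slot, and leave it hanging upright and still. The pin is clamped somewhere in its sideways adjusting slot, not always in the middle, so feel for it and never press the strap on the stand with more than 15 N. Leave the jar, the oil bottle and the stone where they are.

Things in the scene. Friction and masses are not known exactly. Their poses are not given: they have to be found in the camera images.
- strap: Loose upright strap plate, bare steel, 0.45 to 0.6 kg: 185 mm high (z), 60 mm wide (y), 6 mm thick (x). Origin: centre of its underside. The lowest 25 mm is a foot 12 mm thick (x). A straight slot 13 mm high, z 95 to 108 mm, runs from the open +y edge (y = +30 mm) to its closed end at y = -5 mm; there a notch 10 mm wide, y -5 to +5 mm, turns up to z = 118 mm.
- strap_grip (a point): Grip point of the strap: middle of its width and thickness, 165 mm above its underside, 20 mm below its top edge. The plate is plain from 118 to 185 mm: grip it there across the 6 mm thickness, from above, with 30 to 40 N (a weak grip lets it turn). Axes as the strap.
- strap_seat (a point): Point of the strap (x 0, y 0, 114 mm above its underside) that lies on the pin's axis when the pin is home in the notch. With the pin half-way up the straight slot it is 12.5 mm above the pin's axis; with the closed end touching the pin it is 1 mm past the axis in +y (notch play 2 mm). Axes as the strap.
- strap_block: Dark steel block fixed to the bench, 60 x 90 x 32 mm (x, y, z), origin at the centre of its underside. A groove 15 mm wide runs through it along y, its floor 10 mm above the bench; the strap's foot stands 22 mm deep in it, free to lift straight out, strap axes parallel to the block's.
- hanger: Grey steel hanger stand fixed to the bench; origin on the bench under the middle of the pin. x points from the pin's head back to the post, z up. Base plate 110 x 110 mm, 12 mm high, x -35 to +75 mm. Head block 50 mm wide (y), z 126 to 162 mm (its top, the highest part), front face at x = +6 mm. Post, as wide, below it from x = +40 mm. The strap hangs with its x along this x.
- pin_middle (a point): Nominal pin middle on the hanger, 150 mm above the bench. The rigid steel pin, 8 mm thick, points level to the hanger's -x; free length 12 mm, from head block (x +6 mm) to the back of its round head (x -6 mm; 18 mm across, 5 mm thick). Height and x are true, but the pin is clamped anywhere up to 14 mm to either side (y) of this point: not given, feel or see it. Axes as hanger.
- paste_jar_mid (a point): Bystander: white jar with a dark lid, 47 mm across, 37 mm high; its centre.
- oil_bottle_mid (a point): Bystander: small dark bottle, 42 mm across, 69 mm high; its centre.
- oilstone_mid (a point): Bystander: flat dark oilstone, 100 x 25 x 12 mm, lying flat; its centre.
Mind the look-alikes: they are no part of the job. Of the things that look like the strap, the smaller one is meant.

How it is judged:
On the way, in this order (a step that is already met when the one before it is completed fails the run):
1. the strap is lifted clear of its block (z of strap in the frame of strap_block above 0.04 m), for 0.1 s.
2. the straight slot of the strap is over the pin, behind its head, with the notch near the pin (x of strap_seat in the frame of pin_middle between -0.007 and 0.007 m and y of strap_seat in the frame of pin_middle between -0.018 and 0.018 m and z of strap_seat in the frame of pin_middle between 0.006 and 0.019 m), for 0.1 s.
At the end, for the whole second after the job is handed in: The strap hangs released, still, upright within 0.15 rad and square to the stand within 0.35 rad, its weight on the hanger, the pin home in its notch: strap_seat within 4 mm of pin_middle in height, 7 mm in x and 18 mm in y (hanger axes) (x of strap_seat in the frame of pin_middle between -0.007 and 0.007 m and y of strap_seat in the frame of pin_middle between -0.018 and 0.018 m and z of strap_seat in the frame of pin_middle between -0.004 and 0.004 m and angle between strap's own z axis and vertical below 0.15 rad and angle between the x axis of strap and the x axis of hanger, either way round below 0.35 rad and contact force between strap and hanger above 2 N and contact force between the fingers and strap below 0.1 N and linear speed of strap below 0.02 m/s and angular speed of strap below 0.3 rad/s); the robot touches nothing.
It fails at once if the lifted strap, held in the fingers, leans or has turned more than 0.08 rad from upright (z of strap in the frame of strap_block above 0.04 m and contact force between the fingers and strap above 1 N and angle between strap's own z axis and vertical above 0.08 rad).
It fails at once if the lifted strap is held, or has slipped in the fingers, more than 10 mm sideways of the middle of its width (z of strap in the frame of strap_block above 0.04 m and contact force between the fingers and strap above 1 N and (y of the grasp point in the frame of strap above 0.01 m or y of the grasp point in the frame of strap below -0.01 m)).
It fails at once if the strap is pressed on the hanger stand or its pin with more than 15 N (contact force between strap and hanger above 15 N).
It fails at once if a bystander (jar, oil bottle, stone) is moved more than 20 mm (distance of any of paste_jar_mid, oil_bottle_mid, oilstone_mid from where it was at the start of the episode above 0.02 m).
It also fails if it takes over 51 s, if anything falls off the work surface, if the arm or the gripper's body presses on something with over 40 N, if the wrist force passes 120 N, or if a joint passes its speed limit or range.

## Working session

There is one attempt and no reset: what is moved stays moved. The work goes in short steps, Python scripts to look and compute and a tool call to move; the robot and the scene stay as the last step left them, time stands still between calls to the robot, and variables do not carry over. Pictures are saved under pics/ and viewed, at most 10 in all, crops included, and the job is handed in when it is done.

Besides the shell and the picture viewer there is one more tool, called by a JSON object that holds its "op" and its "data", one argument or row to a line. send_rows: Moves the arm, as the interface text tells. Its arguments: {"type":"object","properties":{"plan":{"type":"array"},"squeeze":{"type":"number"}},"required":["plan"]}

```bash
ls && mkdir -p pics && python3 - <<'E'
from workcell import *
import cv2,numpy as np
np.set_printoptions(precision=4,suppress=True)
o=observe()
print(o)
for n in("side","top"):
    s=snapshot(n);cv2.imwrite(f"pics/{n}0.png",s["color"][:,:,::-1]);print(n,s["intrinsics"],s["view"])
E
```

```text
pics
{'clock': 0.0, 'joint_positions': array([-1.3526,  0.3005,  1.5216,  0.    ,  1.3207, -0.0666]), 'joint_vel': array([ 0.0003, -0.0001, -0.0001, -0.002 , -0.0013, -0.0003]), 'tau': array([ -0.0046, -54.3506, -36.1795,  -0.0002,   0.0041,   0.    ]), 'eef_pos': array([ 0.1545, -0.5277,  0.3033]), 'tcp_rot': array([[ 0.9597,  0.281 , -0.0002],
       [ 0.281 , -0.9597,  0.0012],
       [ 0.0001, -0.0012, -1.    ]]), 'wrist_force': array([ 0.0047, -0.5214,  0.4793]), 'wrist_torque': array([ 0.0292, -0.0199,  0.0164]), 'grasp_force': 0.0, 'finger_gap': 0.08540430007838475}
side [[624.3894   0.     307.9771]
 [  0.     624.3894 237.7396]
 [  0.       0.       1.    ]] [[ 0.962  -0.2729 -0.0097 -0.5639]
 [-0.1912 -0.6475 -0.7377  0.2003]
 [ 0.1951  0.7115 -0.675   1.4601]
 [ 0.      0.      0.      1.    ]]
top [[473.3661   0.     316.1593]
 [  0.     473.3661 240.3746]
 [  0.       0.       1.    ]] [[ 0.0253 -0.9992 -0.0314  0.0063]
 [-0.9957 -0.0224 -0.0899  0.5841]
 [ 0.0892  0.0335 -0.9955  1.1661]
 [ 0.      0.      0.      1.    ]]
```

View pics/side0.png

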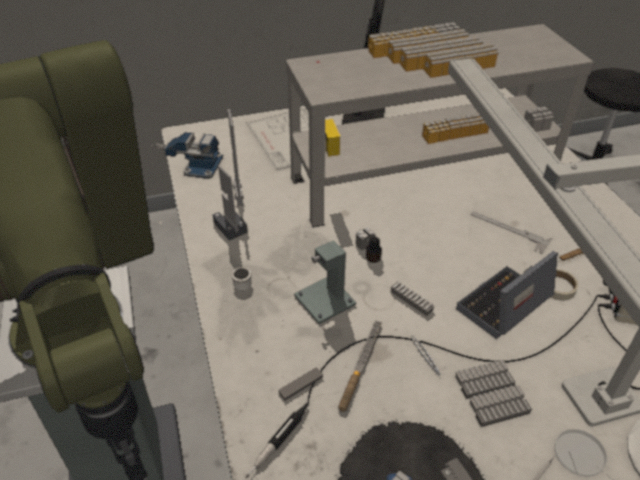

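View pics/top0.png

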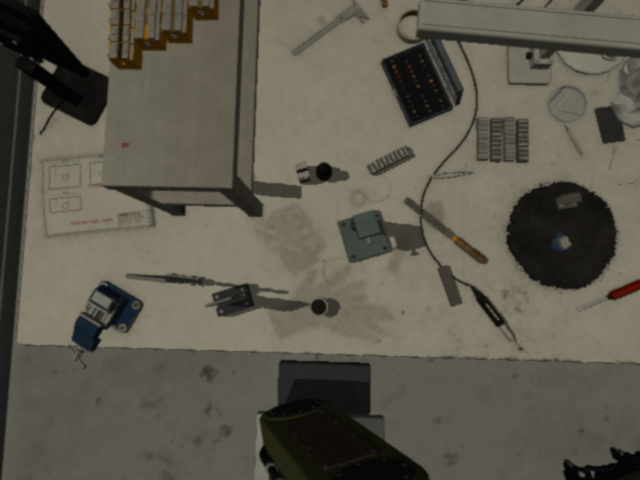

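Side view: strap and block at about (230,205), a taller thin plate at (235,150), the hanger at (325,280) and the jar at (242,280). Top view: block at (238,300), tall thing at (160,278), hanger at (365,235). I'll enlarge both.

```bash
python3 - <<'E'
import cv2,numpy as np
a=cv2.imread("pics/side0.png")[100:250,150:300]
b=cv2.imread("pics/side0.png")[220:340,265:385]
c=cv2.imread("pics/top0.png")[250:330,110:300]
d=cv2.imread("pics/top0.png")[195:285,320:430]
r=lambda i,w,h:cv2.resize(i,(w,h),interpolation=cv2.INTER_CUBIC)
cv2.imwrite("pics/cs.png",np.hstack([r(a,400,400),r(b,400,400)]))
cv2.imwrite("pics/ct.png",np.vstack([r(c,760,320)[:, :760],np.hstack([r(d,330,270),np.zeros((270,430,3),np.uint8)])]))
cv2.imwrite("pics/cs.png",np.hstack([r(a,600,600)]))
E
```

```text
(no output)
```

View pics/cs.png

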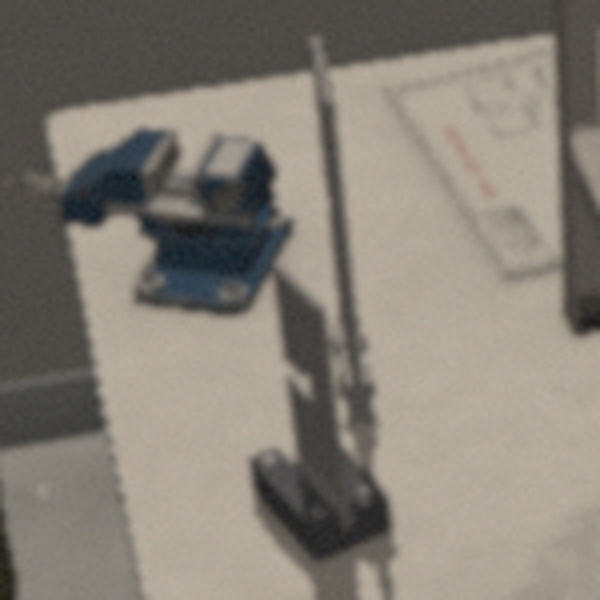

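View pics/ct.png

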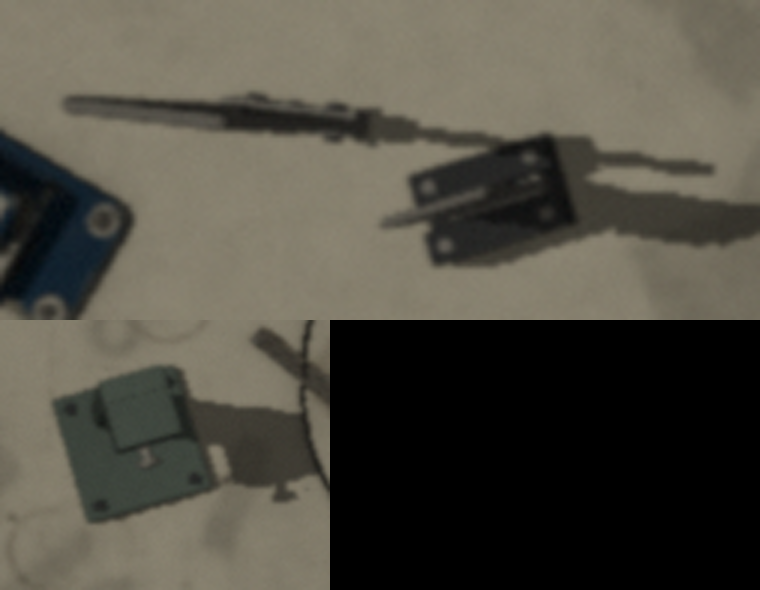

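The upright plate in the grooved block is the one meant: side (230,205), top (238,300). It has a slot open on its left side, and it is 60 mm wide and the only plate in a block. The tall thin item at side (235,150), top (160,278), is a look-alike gauge with no block. The slot opens towards world +y, and the pin points towards world -x, so the strap's x and the hanger's x agree. I'll take enlarged crops for the pixel readings.

```bash
python3 - <<'E'
import cv2,numpy as np
def panel(n,x0,y0,w,h,s):
    i=cv2.imread(f"pics/{n}0.png")[y0:y0+h,x0:x0+w]
    i=cv2.resize(i,None,fx=s,fy=s,interpolation=cv2.INTER_CUBIC)
    i=cv2.convertScaleAbs(i,alpha=1.7)
    for k in range(0,w,10):
        cv2.line(i,(k*s,0),(k*s,6),(0,0,255),1); cv2.putText(i,str(x0+k),(k*s+2,16),0,.35,(0,0,255),1)
    for k in range(0,h,10):
        cv2.line(i,(0,k*s),(6,k*s),(0,0,255),1); cv2.putText(i,str(y0+k),(8,k*s+4),0,.35,(0,0,255),1)
    return i
cv2.imwrite("pics/p1.png",np.hstack([panel("side",288,235,72,90,6),panel("side",204,160,56,90,6)]))
cv2.imwrite("pics/p2.png",np.vstack([panel("top",200,280,60,40,7),])) 
a=panel("top",200,275,65,50,6);b=panel("top",332,202,66,66,6)
b=cv2.copyMakeBorder(b,0,0,0,0,0)
a=cv2.copyMakeBorder(a,0,b.shape[0]-a.shape[0],0,0,cv2.BORDER_CONSTANT)
cv2.imwrite("pics/p2.png",np.hstack([a,b]))
E
```

```text
(no output)
```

View pics/p1.png

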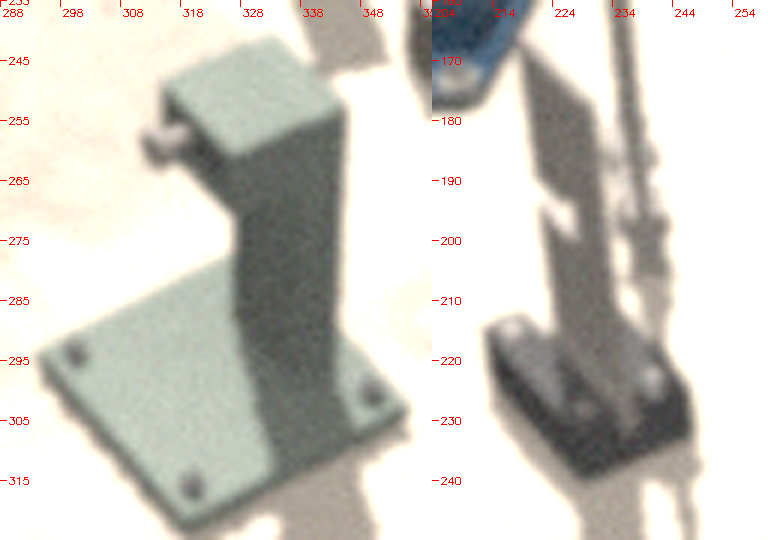

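View pics/p2.png

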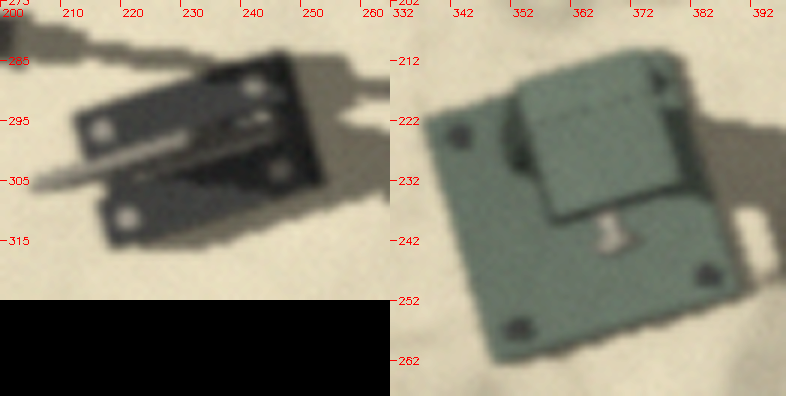

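The crops read clearly. Hanger: base corners in both views, head block corners, and the pin head right of middle at top (369.5,241). Block corners and the strap's top edge are also readable, with the slot open on the left (+y) edge at side (224,194). I'll fit the poses now.

```bash
cat > fit.py <<'E'
from workcell import *
import numpy as np
from scipy.optimize import least_squares
np.set_printoptions(precision=4,suppress=True)
cam={n:(lambda s:(np.array(s["intrinsics"]),np.array(s["view"])))(snapshot(n)) for n in("side","top")}
def proj(n,P):
    K,V=cam[n];c=V[:3,:3]@P+V[:3,3];q=K@c;return q[:2]/q[2]
def T(p,l): 
    c,s=np.cos(p[2]),np.sin(p[2]);return np.array([p[0]+c*l[0]-s*l[1],p[1]+s*l[0]+c*l[1],l[2]])
def fit(obs,x0):
    f=lambda p:np.concatenate([proj(n,T(p,l(p) if callable(l) else l))-np.array(u) for n,u,l in obs])
    r=least_squares(f,x0,loss="soft_l1");print(r.x,"yaw deg",np.degrees(r.x[2]));print(f(r.x).reshape(-1,2).round(1).tolist());return r.x
E
cat > run1.py <<'E'
from fit import *
S1=lambda u,v:("side",(288+u/6,235+v/6)); S2=lambda u,v:("side",(204+(u-432)/6,160+v/6))
T1=lambda u,v:("top",(200+u/6,275+v/6)); T2=lambda u,v:("top",(332+(u-390)/6,202+v/6))
h=.001
H=[(*S1(40,352),(-.035,.055,.012)),(*S1(185,522),(-.035,-.055,.012)),(*S1(405,405),(.075,-.055,.012)),
(*T2(495,360),(-.035,.055,.012)),(*T2(752,285),(-.035,-.055,.012)),(*T2(427,120),(.075,.055,.012)),
(*S1(165,86),(.006,.025,.162)),(*S1(237,157),(.006,-.025,.162)),(*T2(553,222),(.006,.025,.162)),(*T2(683,185),(.006,-.025,.162)),
(*S1(165,147),lambda p:(-.0085,p[3],.150)),(*T2(609,222),lambda p:(0.0,p[3],.150)),(*T2(615,241),lambda p:(-.0085,p[3],.1545))]
print("hanger");ph=fit(H,[.56,-.1,.27,0])
B=[(*S2(487,330),(-.03,.045,.032)),(*S2(490,375),(-.03,.045,0)),(*S2(587,480),(-.03,-.045,0)),(*S2(690,435),(.03,-.045,0)),(*S2(690,385),(.03,-.045,.032)),
(*T1(75,115),(.03,.045,.032)),(*T1(110,248),(-.03,.045,.032)),(*T1(325,185),(-.03,-.045,0)),(*T1(288,52),(.03,-.045,.032))]
print("block");pb=fit(B,[.4,.2,.27])
S=[(*S2(519,42),(0,.03,.195)),(*S2(592,98),(0,-.03,.195)),(*T1(30,187),(0,.03,.195)),(*T1(187,135),(0,-.03,.195))]
print("strap");fit(S,pb)
for n in cam:
    R,t=cam[n][1][:3,:3],cam[n][1][:3,3];print(n,-R.T@t)
E
python3 run1.py
```

```text
hanger
[ 0.581  -0.1083  0.3078  0.0066] yaw deg 17.63560553218185
[[-1.2, -0.9], [0.2, 0.1], [1.8, -0.4], [0.5, 0.4], [-0.6, 0.7], [-0.4, -0.9], [-1.2, -1.1], [-0.5, 0.0], [1.2, -1.0], [1.1, -1.1], [-2.0, -0.2], [0.2, -0.2], [0.4, 0.0]]
block
[0.4301 0.2244 0.2976] yaw deg 17.05359491473893
[[-1.3, -1.1], [-0.5, 0.2], [-1.5, 1.2], [1.1, 0.4], [0.2, -0.2], [-0.1, -1.2], [0.0, -0.0], [1.0, 0.1], [-1.0, -0.5]]
strap
[0.4318 0.2214 0.3527] yaw deg 20.210228468121695
[[-0.4, -2.3], [-0.4, -0.2], [0.2, -0.1], [0.5, -0.4]]
side [ 0.2959 -1.0632  1.1279]
top [ 0.4774 -0.0197  1.2136]
```

```bash
cat > go.py <<'E'
from workcell import *
import numpy as np
from scipy.spatial.transform import Rotation as Ro
np.set_printoptions(precision=3,suppress=True)
def rows(targets):
    """targets: (x,y,z,yaw_deg of tool y axis) -> row cm/deg"""
    o=observe();R=np.array(o["tcp_rot"]);p=np.array(o["eef_pos"])
    for x,y,z,a in targets:
        a=np.radians(a);ty=np.array([np.cos(a),np.sin(a),0]);tz=np.array([0,0,-1.]);tx=np.cross(ty,tz)
        Rt=np.column_stack([tx,ty,tz])
        print((R.T@(np.array([x,y,z])-p)*100).round(2),np.degrees(Ro.from_matrix(R.T@Rt).as_rotvec()).round(2))
if __name__=="__main__":
    rows([(.40,-.30,.33,-40),(.45,-.05,.33,-10),(.431,.222,.33,18)])
E
cat > run2.py <<'E'
from run1 import *
S=S+[(*S2(540,181),(0,.03,.118)),(*S2(543,212),(0,.03,.105)),(*S2(612,300),(0,-.03,.045))]
print("strap2");fit(S,pb)
print("pred right edge z .06,.12,.16",[proj("side",T((.4318,.2214,.3527),(0,-.03,z))) for z in(.06,.12,.16)])
# gauge top
f=lambda P:np.concatenate([proj("side",P)-[229,110],proj("top",P)-[127,276]])
r=least_squares(f,[.5,.4,.2]);print("gauge top",r.x,r.fun)
E
python3 run2.py; python3 go.py
```

```text
hanger
[ 0.581  -0.1083  0.3078  0.0066] yaw deg 17.63560553218185
[[-1.2, -0.9], [0.2, 0.1], [1.8, -0.4], [0.5, 0.4], [-0.6, 0.7], [-0.4, -0.9], [-1.2, -1.1], [-0.5, 0.0], [1.2, -1.0], [1.1, -1.1], [-2.0, -0.2], [0.2, -0.2], [0.4, 0.0]]
block
[0.4301 0.2244 0.2976] yaw deg 17.05359491473893
[[-1.3, -1.1], [-0.5, 0.2], [-1.5, 1.2], [1.1, 0.4], [0.2, -0.2], [-0.1, -1.2], [0.0, -0.0], [1.0, 0.1], [-1.0, -0.5]]
strap
[0.4318 0.2214 0.3527] yaw deg 20.210228468121695
[[-0.4, -2.3], [-0.4, -0.2], [0.2, -0.1], [0.5, -0.4]]
side [ 0.2959 -1.0632  1.1279]
top [ 0.4774 -0.0197  1.2136]
strap2
[0.4318 0.221  0.341 ] yaw deg 19.53865462710022
[[-0.2, -2.2], [-0.5, -0.1], [0.4, -0.2], [0.7, -0.2], [-0.6, -1.4], [-0.6, -2.7], [1.5, 11.8]]
pred right edge z .06,.12,.16 [array([235.0637, 217.3674]), array([232.9945, 199.6094]), array([231.5559, 187.2636])]
gauge top [0.4819 0.3957 0.2598] [-0.3246  0.0102  0.0482 -0.2429]
[ 29.96 -14.97  -2.62] [ -0.02  -0.01 -33.68]
[ 41.78 -37.56  -2.62] [ -0.02  -0.01 -63.68]
[ 47.6  -64.2   -2.61] [ -0.01  -0.02 -91.68]
```

{"op": "send_rows", "data": {
  "plan": [
    [30,-15,-2.6,0,0,-34,1],
    [30,-15,-2.6,0,0,-34,1],
    [30,-15,-2.6,0,0,-34,1],
    [30,-15,-2.6,0,0,-34,1],
    [30,-15,-2.6,0,0,-34,1],
    [30,-15,-2.6,0,0,-34,1],
    [30,-15,-2.6,0,0,-34,1],
    [41.8,-37.6,-2.6,0,0,-64,1],
    [41.8,-37.6,-2.6,0,0,-64,1],
    [41.8,-37.6,-2.6,0,0,-64,1],
    [41.8,-37.6,-2.6,0,0,-64,1],
    [41.8,-37.6,-2.6,0,0,-64,1],
    [41.8,-37.6,-2.6,0,0,-64,1],
    [47.6,-64.2,-2.6,0,0,-92,1],
    [47.6,-64.2,-2.6,0,0,-92,1],
    [47.6,-64.2,-2.6,0,0,-92,1],
    [47.6,-64.2,-2.6,0,0,-92,1],
    [47.6,-64.2,-2.6,0,0,-92,1],
    [47.6,-64.2,-2.6,0,0,-92,0.6],
    [47.6,-64.2,-2.6,0,0,-92,0.6]
  ]
}}

```text
clock: 2.3
eef_pos: [0.4306, 0.224, 0.3296]
tcp_rot: [[-0.317, 0.948, -0.001], [0.948, 0.317, 0.0], [0.0, -0.0, -1.0]]
wrist_force: [0.5, -0.2, 0.0]
finger_gap: 0.0684
grasp_force: 0.0
```

```bash
python3 - <<'E'
from go import *
rows([(.4315,.222,.33,18.5),(.4315,.222,.230,18.5)])
import cv2
s=snapshot("side")["color"][80:255,140:320,::-1]
cv2.imwrite("pics/s1.png",cv2.resize(s,None,fx=3.3,fy=3.3,interpolation=2))
print(observe()["finger_gap"])
E
```

```text
[-0.22  0.02 -0.04] [-0.03 -0.01 -0.01]
[-0.22  0.02  9.96] [-0.03 -0.01 -0.01]
0.0682188465427392
```

View pics/s1.png

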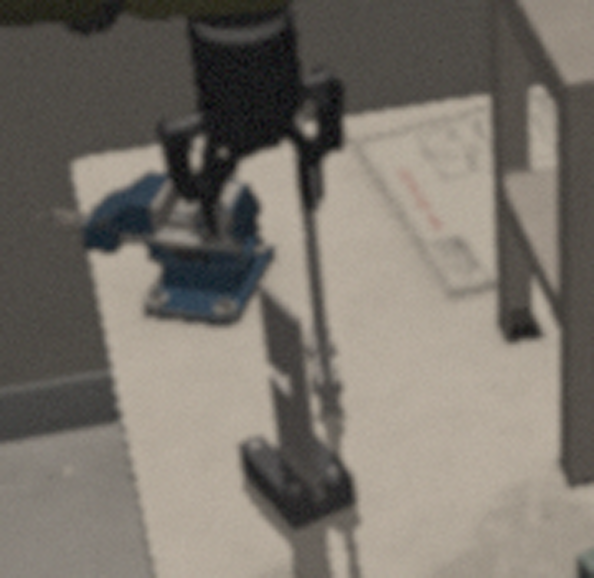

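The fingers straddle the strap: tips at crop (215,235) and (310,200), above the strap's top edge at (283,310). I'll descend and grip.

{"op": "send_rows", "data": {
  "plan": [
    [-0.2,0,3,0,0,0,0.6],
    [-0.2,0,6,0,0,0,0.6],
    [-0.2,0,8.5,0,0,0,0.6],
    [-0.2,0,10,0,0,0,0.6],
    [-0.2,0,10,0,0,0,0.6],
    [-0.2,0,10,0,0,0,-1],
    [-0.2,0,10,0,0,0,-1],
    [-0.2,0,10,0,0,0,-1],
    [-0.2,0,10,0,0,0,-1],
    [-0.2,0,10,0,0,0,-1],
    [-0.2,0,10,0,0,0,-1],
    [-0.2,0,10,0,0,0,-1]
  ],
  "squeeze": 36
}}

```text
clock: 3.55
eef_pos: [0.4318, 0.2203, 0.2304]
tcp_rot: [[-0.314, 0.949, 0.001], [0.949, 0.314, 0.0], [0.0, 0.001, -1.0]]
wrist_force: [0.7, 0.0, 7.0]
finger_gap: 0.0056
grasp_force: 37.3
```

{"op": "send_rows", "data": {
  "plan": [
    [0,0,0,0,0,0,-1],
    [0,0,-0.5,0,0,0,-1],
    [0,0,-1,0,0,0,-1],
    [0,0,-1.5,0,0,0,-1],
    [0,0,-2.0,0,0,0,-1],
    [0,0,-2.6,0,0,0,-1],
    [0,0,-3.4,0,0,0,-1],
    [0,0,-4.4,0,0,0,-1],
    [0,0,-5.5,0,0,0,-1],
    [0,0,-6.4,0,0,0,-1],
    [0,0,-7,0,0,0,-1],
    [0,0,-7,0,0,0,-1],
    [0,0,-7,0,0,0,-1]
  ]
}}

```text
clock: 4.85
eef_pos: [0.4315, 0.2201, 0.2997]
tcp_rot: [[-0.314, 0.949, -0.0], [0.949, 0.314, -0.0], [-0.0, -0.0, -1.0]]
wrist_force: [0.2, -0.6, -4.0]
finger_gap: 0.0055
grasp_force: 35.7
```

```bash
python3 - <<'E'
from workcell import *
import cv2,numpy as np
a=[]
for n,(x0,y0,w,h) in {"side":(195,110,70,100),"top":(190,270,70,60)}.items():
    i=snapshot(n)["color"][y0:y0+h,x0:x0+w,::-1]
    i=cv2.convertScaleAbs(cv2.resize(i,None,fx=5.7,fy=5.7,interpolation=2),alpha=1.5)
    a.append(cv2.copyMakeBorder(i,0,570-i.shape[0],0,0,0))
cv2.imwrite("pics/held.png",np.hstack(a))
o=observe();print(o["eef_pos"],o["wrist_force"],o["wrist_torque"],o["grasp_force"])
E
```

```text
[0.43147233 0.22008531 0.29939328] [ 0.33304359 -0.49654738 -5.18406186] [-0.0074585  -0.01312998 -0.02281492] 35.66801458597183
```

View pics/held.png

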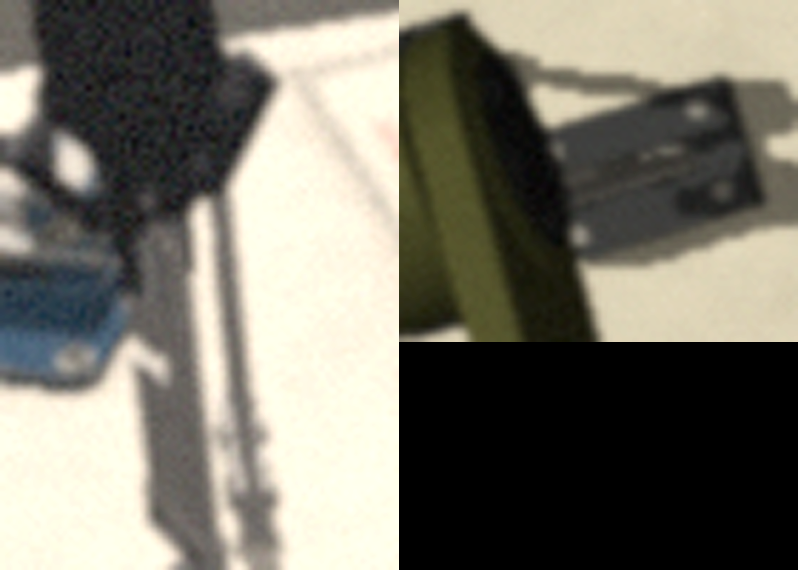

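The strap is lifted and upright, and the moment is near zero, so it is centred. The slot is at crop (150,360). Next I'll refine the hanger's head position and plan the approach around its front.

```bash
cat > run3.py <<'E'
from run1 import *
from go import rows
print("head only, yaw prior")
Hh=H[6:]
f=lambda p:np.concatenate([proj(n,T(p,l(p) if callable(l) else l))-np.array(u) for n,u,l in Hh]+[[(p[2]-.305)*60]])
r=least_squares(f,ph,loss="soft_l1");p=r.x;print(p,np.degrees(p[2]));print(r.fun.round(1))
p=(p+ph)/2;print("use",p)
yaw=np.degrees(p[2])
def tgt(hx,hy,seatz): # hy relative to pin; TCP z = seat z + .051+.054+0.001
    q=T(p,(hx,p[3]+hy,0));return (q[0],q[1],seatz+.1055,18.0)
rows([tgt(-.08,.05,.1945),tgt(-.08,-.065,.185),tgt(-.0,-.065,.1625)])
E
python3 run3.py | tail -8
```

```text
head only, yaw prior
[ 0.581 -0.107  0.305  0.005] 17.474440283829768
[-1.4 -1.5 -0.8 -0.3  0.7 -1.   0.6 -1.1 -1.9 -0.2  0.2 -0.4  0.4 -0.1
 -0. ]
use [ 0.581 -0.108  0.306  0.006]
[-30.11  -4.04  -0.05] [-0.04  0.    0.32]
[-41.61  -4.2    0.9 ] [-0.04  0.    0.32]
[-41.72   3.81   3.15] [-0.04  0.    0.32]
```

{"op": "send_rows", "data": {
  "plan": [
    [-1,0,0,0,0,0,-1],
    [-3,-0.5,0,0,0,0,-1],
    [-6,-1,0,0,0,0,-1],
    [-9,-1.5,0,0,0,0,-1],
    [-12,-2,0,0,0,0,-1],
    [-15,-2.5,0,0,0,0,-1],
    [-18,-3,0,0,0,0,-1],
    [-21,-3.3,0,0,0,0,-1],
    [-24,-3.6,0,0,0,0,-1],
    [-27,-4,0,0,0,0,-1],
    [-30,-4.2,0,0,0,0,-1],
    [-33,-4.2,0.3,0,0,0,-1],
    [-36,-4.2,0.6,0,0,0,-1],
    [-39,-4.2,0.9,0,0,0,-1],
    [-41,-4.2,1.2,0,0,0,-1],
    [-42.2,-3.5,1.6,0,0,0,-1],
    [-42.2,-2,2.0,0,0,0,-1],
    [-42.2,0,2.5,0,0,0,-1],
    [-42.2,2,2.5,0,0,0,-1],
    [-42.2,2,2.5,0,0,0,-1]
  ]
}}

```text
clock: 7.05
eef_pos: [0.5843, -0.1741, 0.2741]
tcp_rot: [[-0.315, 0.949, -0.001], [0.949, 0.315, 0.0], [0.001, -0.0, -1.0]]
wrist_force: [-1.6, -0.2, -5.0]
finger_gap: 0.0058
grasp_force: 35.8
```

{"op": "send_rows", "data": {
  "plan": [
    [0,0.6,0.2,0,0,0,-1],
    [0,1.2,0.4,0,0,0,-1],
    [0,1.8,0.55,0,0,0,-1],
    [0,1.8,0.55,0,0,0,-1],
    [0,1.8,0.55,0,0,0,-1]
  ]
}}

```text
clock: 7.55
eef_pos: [0.6002, -0.1686, 0.2693]
tcp_rot: [[-0.314, 0.949, -0.0], [0.949, 0.314, 0.0], [0.0, -0.0, -1.0]]
wrist_force: [-0.1, 0.5, -5.1]
finger_gap: 0.0055
grasp_force: 35.9
```

```bash
python3 - <<'E'
from workcell import *
import cv2,numpy as np
a=[]
for n,(x0,y0,w,h) in {"side":(290,205,70,100),"top":(340,190,70,80)}.items():
    i=snapshot(n)["color"];cv2.imwrite(f"pics/{n}1.png",i[:,:,::-1])
    i=i[y0:y0+h,x0:x0+w,::-1]
    i=cv2.convertScaleAbs(cv2.resize(i,None,fx=5.7,fy=5.7,interpolation=2),alpha=1.7)
    a.append(cv2.copyMakeBorder(i,0,570-i.shape[0],0,0,0))
cv2.imwrite("pics/pre.png",np.hstack(a))
o=observe();print(o["eef_pos"],o["wrist_force"],o["wrist_torque"],o["grasp_force"])
E
```

```text
[ 0.60016016 -0.16863377  0.26950241] [-0.36288173 -0.7094546  -4.18254173] [ 0.00118103 -0.00734622 -0.0602159 ] 35.85824489593506
```

View pics/pre.png

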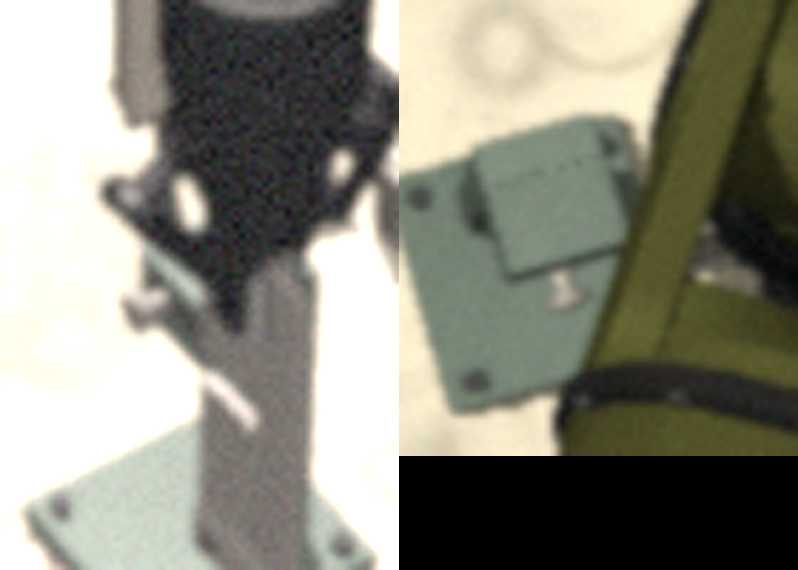

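The strap is beside the pin. The slot mouth is at crop (205,378), its closed end at (255,425), and the pin head at (143,305). I'll compare these with the projections.

```bash
cat > run4.py <<'E'
from fit import *
o=observe();e=np.array(o["eef_pos"]);print(e)
p=(e[0],e[1],np.radians(18.3)); z0=e[2]-.2204
for nm,l in dict(mouthTop=(-.003,.03,.108),mouthBot=(-.003,.03,.095),closedBot=(-.003,-.005,.095),closedTop=(-.003,-.005,.108),mouthMid=(0,.03,.1015),bottomfootL=(-.006,.03,0),footR=(-.006,-.03,0),footTopL=(-.006,.03,.025)).items():
    q=proj("side",T(p,(l[0],l[1],l[2]+z0)));print(nm,q.round(1),((q-[290,205])*5.7).round())
ph=(.581,-.1075,.3065)
for nm,l in dict(head=(-.0085,.006,.15),headblockFL=(.006,.025,.162),headblockFR=(.006,-.025,.162),FLlow=(.006,.025,.126),FRlow=(.006,-.025,.126),pinmid=(0,.006,.15)).items():
    q=proj("side",T(ph,l));print(nm,q.round(1),((q-[290,205])*5.7).round())
c,s=np.cos(.3065),np.sin(.3065)
d=e[:2]-np.array(ph[:2]);print("tool in hanger",c*d[0]+s*d[1],-s*d[0]+c*d[1])
E
python3 run4.py
```

```text
[ 0.6002 -0.1686  0.2696]
mouthTop [325.6 266.6] [203. 351.]
mouthBot [325.5 270.8] [203. 375.]
closedBot [334.9 280.3] [256. 429.]
closedTop [335.  276.1] [256. 405.]
mouthMid [326.7 268.2] [209. 360.]
bottomfootL [324.1 300.2] [194. 543.]
footR [339.5 316.7] [282. 637.]
footTopL [324.2 292.9] [195. 501.]
head [313.6 259.2] [134. 309.]
headblockFL [314.2 248. ] [138. 245.]
headblockFR [326.8 260.9] [210. 319.]
FLlow [314.2 259.4] [138. 310.]
FRlow [326.7 272.4] [209. 384.]
pinmid [316.7 257.7] [152. 301.]
tool in hanger -0.00016503746479036574 -0.06406439559197803
```

```bash
cat > run5.py <<'E'
import io,contextlib
with contextlib.redirect_stdout(io.StringIO()):
    from run1 import *
H2=H[:6]+[(*S1(167,86),(.006,.025,.162)),(*S1(237,156),(.006,-.025,.162)),(*T2(551,213),(.006,.025,.162)),(*T2(681,177),(.006,-.025,.162)),
("side",(288+166/6,235+147/6),lambda p:(-.0085,p[3],.150)),(*T2(609,220),lambda p:(0.0,p[3],.150))]
print("all");fit(H2,ph)
print("head");fit(H2[6:],ph)
print("side");fit([h for h in H2 if h[0]=="side"],ph)
print("top");fit([h for h in H2 if h[0]=="top"],ph)
E
python3 run5.py
python3 - <<'E'
import cv2,numpy as np
def panel(n,x0,y0,w,h,s):
    i=cv2.imread(f"pics/{n}.png")[y0:y0+h,x0:x0+w]
    i=cv2.convertScaleAbs(cv2.resize(i,None,fx=s,fy=s,interpolation=cv2.INTER_CUBIC),alpha=1.9)
    for k in range(0,w,5):
        cv2.line(i,(k*s,0),(k*s,6),(0,0,255),1); cv2.putText(i,str(x0+k),(k*s+2,16),0,.35,(0,0,255),1)
    for k in range(0,h,5):
        cv2.line(i,(0,k*s),(6,k*s),(0,0,255),1); cv2.putText(i,str(y0+k),(8,k*s+4),0,.35,(0,0,255),1)
    return i
a=panel("side1",306,240,34,45,12);b=panel("top0",350,210,33,38,12)
b=cv2.copyMakeBorder(b,0,a.shape[0]-b.shape[0],0,0,0) if a.shape[0]>b.shape[0] else b
cv2.imwrite("pics/z.png",np.hstack([a,b])[:600,:800])
E
```

```text
all
[ 0.5818 -0.1082  0.3051  0.0057] yaw deg 17.48335733008091
[[-0.9, -1.0], [0.5, -0.1], [2.1, -0.5], [0.4, 0.0], [-0.7, 0.5], [-0.4, -1.3], [-1.2, -1.2], [-0.2, 0.1], [1.5, 0.1], [1.4, -0.1], [-1.6, -0.1], [0.5, -0.4]]
head
[ 0.5825 -0.1064  0.2933  0.004 ] yaw deg 16.80465546638946
[[-1.0, -1.8], [-0.3, -0.5], [0.7, -0.3], [0.7, -0.3], [-1.1, -0.3], [0.4, -0.9]]
side
[ 0.5825 -0.1092  0.2901  0.0037] yaw deg 16.61912291418492
[[-0.3, -1.1], [0.5, 0.2], [2.6, 0.2], [-0.6, -1.0], [0.1, 0.4], [-0.7, 0.6]]
top
[ 0.5815 -0.1068  0.3195  0.0057] yaw deg 18.308744314919092
[[0.2, 0.4], [-1.1, 0.2], [-1.3, -0.8], [0.9, 0.4], [0.7, -0.1], [-0.1, -0.2]]
```

View pics/z.png

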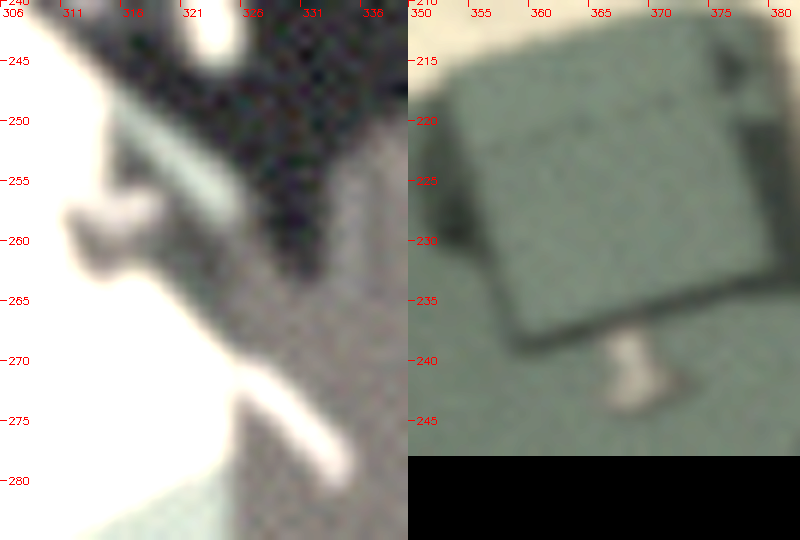

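The fits put the hanger about 1 mm further +x, with the pin at y of about +5 mm, so I expect contact after about 70 mm of travel. I'll nudge the strap in x, trim the yaw and slide it in.

{"op": "send_rows", "data": {
  "plan": [
    [0,0.06,0.03,0,0,0.3,-1],
    [0,0.12,0.05,0,0,0.6,-1],
    [0.3,0.12,0.05,0,0,0.6,-1],
    [0.7,0.13,0.05,0,0,0.6,-1],
    [1.2,0.13,0.05,0,0,0.6,-1],
    [1.6,0.14,0.05,0,0,0.6,-1],
    [2,0.14,0.05,0,0,0.6,-1],
    [2,0.14,0.05,0,0,0.6,-1],
    [2,0.14,0.05,0,0,0.6,-1]
  ]
}}

```text
clock: 8.75
eef_pos: [0.5954, -0.149, 0.269]
tcp_rot: [[-0.304, 0.953, 0.0], [0.953, 0.304, -0.0], [-0.0, 0.0, -1.0]]
wrist_force: [0.2, -0.1, -4.9]
finger_gap: 0.0055
grasp_force: 35.9
```

{"op": "send_rows", "data": {
  "plan": [
    [0.3,0,0,0,0,0,-1],
    [0.6,0,0,0,0,0,-1],
    [0.9,0,0,0,0,0,-1],
    [1.2,0,0,0,0,0,-1],
    [1.4,0,0,0,0,0,-1],
    [1.4,0,0,0,0,0,-1]
  ]
}}

```text
clock: 9.35
eef_pos: [0.5911, -0.1355, 0.2689]
tcp_rot: [[-0.305, 0.952, 0.0], [0.952, 0.305, 0.0], [0.0, 0.0, -1.0]]
wrist_force: [0.2, -0.4, -4.8]
finger_gap: 0.0053
grasp_force: 35.9
```

{"op": "send_rows", "data": {
  "plan": [
    [0.3,0,0,0,0,0,-1],
    [0.6,0,0,0,0,0,-1],
    [0.9,0,0,0,0,0,-1],
    [1.1,0,0,0,0,0,-1],
    [1.2,0,0,0,0,0,-1],
    [1.2,0,0,0,0,0,-1]
  ]
}}

```text
clock: 9.95
eef_pos: [0.5874, -0.1242, 0.2689]
tcp_rot: [[-0.304, 0.953, 0.0], [0.953, 0.304, 0.0], [-0.0, 0.0, -1.0]]
wrist_force: [0.1, 0.8, -5.3]
finger_gap: 0.0053
grasp_force: 35.9
```

```bash
python3 - <<'E'
from workcell import *
import cv2,numpy as np
i=snapshot("side")["color"];cv2.imwrite("pics/side2.png",i[:,:,::-1])
i=i[230:290,295:355,::-1]
cv2.imwrite("pics/mid.png",cv2.convertScaleAbs(cv2.resize(i,None,fx=9,fy=9,interpolation=2),alpha=1.9))
o=observe();print(o["clock"],o["eef_pos"],o["wrist_force"],o["wrist_torque"],o["grasp_force"])
E
```

```text
10.0 [ 0.58743325 -0.12431135  0.26890411] [-0.07034213  0.41726349 -5.10121961] [0.00594243 0.02691663 0.01630797] 35.86219981312752
```

No contact so far, and the slot is on the pin. I have used my 10 pictures, so from here I go by feel.

{"op": "send_rows", "data": {
  "plan": [
    [0.3,0,0,0,0,0,-1],
    [0.6,0,0,0,0,0,-1],
    [0.9,0,0,0,0,0,-1],
    [1.1,0,0,0,0,0,-1],
    [1.3,0,0,0,0,0,-1],
    [1.3,0,0,0,0,0,-1]
  ]
}}

```text
clock: 10.6
eef_pos: [0.5834, -0.1117, 0.2689]
tcp_rot: [[-0.305, 0.952, 0.0], [0.952, 0.305, 0.0], [0.0, 0.0, -1.0]]
wrist_force: [0.2, -0.5, -4.5]
finger_gap: 0.0058
grasp_force: 35.9
```

{"op": "send_rows", "data": {
  "plan": [
    [0.1,0,0,0,0,0,-1],
    [0.2,0,0,0,0,0,-1],
    [0.3,0,0,0,0,0,-1],
    [0.3,0,0,0,0,0,-1]
  ]
}}

```text
clock: 11.0
eef_pos: [0.5825, -0.109, 0.2689]
tcp_rot: [[-0.304, 0.953, 0.0], [0.953, 0.304, 0.0], [0.0, 0.0, -1.0]]
wrist_force: [-0.2, -0.1, -5.5]
finger_gap: 0.0056
grasp_force: 35.9
```

Now at hanger y of about -1 mm. I'll feel on in 1 mm steps.

{"op": "send_rows", "data": {
  "plan": [
    [0.05,0,0,0,0,0,-1],
    [0.1,0,0,0,0,0,-1],
    [0.15,0,0,0,0,0,-1],
    [0.2,0,0,0,0,0,-1],
    [0.2,0,0,0,0,0,-1]
  ]
}}

```text
clock: 11.5
eef_pos: [0.5819, -0.1071, 0.2689]
tcp_rot: [[-0.304, 0.953, 0.0], [0.953, 0.304, 0.0], [0.0, 0.0, -1.0]]
wrist_force: [0.0, -0.1, -4.6]
finger_gap: 0.0051
grasp_force: 35.9
```

{"op": "send_rows", "data": {
  "plan": [
    [0.05,0,0,0,0,0,-1],
    [0.1,0,0,0,0,0,-1],
    [0.1,0,0,0,0,0,-1]
  ]
}}

```text
clock: 11.8
eef_pos: [0.5816, -0.1062, 0.2689]
tcp_rot: [[-0.304, 0.953, 0.0], [0.953, 0.304, -0.0], [-0.0, 0.0, -1.0]]
wrist_force: [-0.0, 0.4, -5.2]
finger_gap: 0.0057
grasp_force: 35.9
```

{"op": "send_rows", "data": {
  "plan": [
    [0.05,0,0,0,0,0,-1],
    [0.1,0,0,0,0,0,-1],
    [0.1,0,0,0,0,0,-1]
  ]
}}

```text
clock: 12.1
eef_pos: [0.5813, -0.1052, 0.2689]
tcp_rot: [[-0.304, 0.953, -0.0], [0.953, 0.304, 0.0], [0.0, -0.0, -1.0]]
wrist_force: [0.3, -0.5, -3.7]
finger_gap: 0.0054
grasp_force: 35.9
```

{"op": "send_rows", "data": {
  "plan": [
    [0.05,0,0,0,0,0,-1],
    [0.1,0,0,0,0,0,-1],
    [0.1,0,0,0,0,0,-1]
  ]
}}

```text
clock: 12.4
eef_pos: [0.581, -0.1042, 0.2689]
tcp_rot: [[-0.304, 0.953, 0.0], [0.953, 0.304, 0.0], [0.0, 0.0, -1.0]]
wrist_force: [0.3, -1.0, -5.6]
finger_gap: 0.0058
grasp_force: 35.9
```

{"op": "send_rows", "data": {
  "plan": [
    [0.05,0,0,0,0,0,-1],
    [0.1,0,0,0,0,0,-1],
    [0.1,0,0,0,0,0,-1]
  ]
}}

```text
clock: 12.7
eef_pos: [0.5807, -0.1033, 0.2689]
tcp_rot: [[-0.304, 0.953, 0.0], [0.953, 0.304, 0.0], [0.0, 0.0, -1.0]]
wrist_force: [-0.4, -0.2, -5.3]
finger_gap: 0.0056
grasp_force: 35.9
```

{"op": "send_rows", "data": {
  "plan": [
    [0.05,0,0,0,0,0,-1],
    [0.05,0,0,0,0,0,-1]
  ]
}}

```text
clock: 12.9
eef_pos: [0.5806, -0.1029, 0.2689]
tcp_rot: [[-0.304, 0.953, -0.0], [0.953, 0.304, 0.0], [0.0, -0.0, -1.0]]
wrist_force: [-1.2, 0.2, -5.3]
finger_gap: 0.0056
grasp_force: 35.9
```

{"op": "send_rows", "data": {
  "plan": [
    [0.05,0,0,0,0,0,-1],
    [0.05,0,0,0,0,0,-1]
  ]
}}

```text
clock: 13.1
eef_pos: [0.5804, -0.1024, 0.2689]
tcp_rot: [[-0.304, 0.953, -0.0], [0.953, 0.304, 0.0], [0.0, -0.0, -1.0]]
wrist_force: [-0.5, 0.6, -4.0]
finger_gap: 0.0055
grasp_force: 35.9
```

{"op": "send_rows", "data": {
  "plan": [
    [0.04,0,0,0,0,0,-1],
    [0.04,0,0,0,0,0,-1]
  ]
}}

```text
clock: 13.3
eef_pos: [0.5803, -0.102, 0.2689]
tcp_rot: [[-0.304, 0.953, 0.0], [0.953, 0.304, 0.0], [-0.0, 0.0, -1.0]]
wrist_force: [-0.2, -0.0, -5.0]
finger_gap: 0.0056
grasp_force: 35.9
```

{"op": "send_rows", "data": {
  "plan": [
    [0.05,0,0,0,0,0,-1],
    [0.05,0,0,0,0,0,-1]
  ]
}}

```text
clock: 13.5
eef_pos: [0.5802, -0.1017, 0.2689]
tcp_rot: [[-0.304, 0.953, 0.0], [0.953, 0.304, -0.0], [-0.0, 0.0, -1.0]]
wrist_force: [0.5, -1.3, -5.4]
finger_gap: 0.0055
grasp_force: 35.8
```

{"op": "send_rows", "data": {
  "plan": [
    [0.05,0,0,0,0,0,-1],
    [0.05,0,0,0,0,0,-1]
  ]
}}

```text
clock: 13.7
eef_pos: [0.5801, -0.1013, 0.2689]
tcp_rot: [[-0.304, 0.953, 0.0], [0.953, 0.304, -0.001], [-0.001, 0.0, -1.0]]
wrist_force: [2.2, -3.4, -6.1]
finger_gap: 0.0058
grasp_force: 35.7
```

{"op": "send_rows", "data": {
  "plan": [
    [0.04,0,0,0,0,0,-1],
    [0.04,0,0,0,0,0,-1]
  ]
}}

```text
clock: 13.9
eef_pos: [0.5799, -0.1009, 0.2689]
tcp_rot: [[-0.304, 0.953, 0.0], [0.953, 0.304, -0.0], [-0.001, 0.0, -1.0]]
wrist_force: [2.7, -4.9, -5.9]
finger_gap: 0.006
grasp_force: 35.7
```

I have gentle contact at about 5.5 N, starting near y = -0.1018. I'll back off to centre the notch, then lower.

{"op": "send_rows", "data": {
  "plan": [
    [-0.05,0,0,0,0,0,-1],
    [-0.1,0,0,0,0,0,-1],
    [-0.15,0,0,0,0,0,-1],
    [-0.19,0,0,0,0,0,-1],
    [-0.19,0,0,0,0,0,-1]
  ]
}}

```text
clock: 14.4
eef_pos: [0.5804, -0.1024, 0.2688]
tcp_rot: [[-0.304, 0.953, -0.0], [0.953, 0.304, 0.0], [0.0, -0.0, -1.0]]
wrist_force: [-0.4, 0.3, -4.7]
finger_gap: 0.0053
grasp_force: 35.8
```

{"op": "send_rows", "data": {
  "plan": [
    [0,0,0.06,0,0,0,-1],
    [0,0,0.12,0,0,0,-1],
    [0,0,0.18,0,0,0,-1],
    [0,0,0.24,0,0,0,-1],
    [0,0,0.3,0,0,0,-1],
    [0,0,0.3,0,0,0,-1]
  ]
}}

```text
clock: 15.0
eef_pos: [0.5804, -0.1025, 0.2658]
tcp_rot: [[-0.304, 0.953, -0.0], [0.953, 0.304, 0.0], [0.0, -0.0, -1.0]]
wrist_force: [-0.6, 0.5, -5.1]
finger_gap: 0.0054
grasp_force: 35.9
```

{"op": "send_rows", "data": {
  "plan": [
    [0,0,0.05,0,0,0,-1],
    [0,0,0.1,0,0,0,-1],
    [0,0,0.15,0,0,0,-1],
    [0,0,0.15,0,0,0,-1]
  ]
}}

```text
clock: 15.4
eef_pos: [0.5804, -0.1025, 0.2643]
tcp_rot: [[-0.304, 0.953, -0.0], [0.953, 0.304, 0.0], [0.0, -0.0, -1.0]]
wrist_force: [-0.1, -0.1, -5.2]
finger_gap: 0.0053
grasp_force: 35.9
```

{"op": "send_rows", "data": {
  "plan": [
    [0,0,0.06,0,0,0,-1],
    [0,0,0.12,0,0,0,-1],
    [0,0,0.18,0,0,0,-1],
    [0,0,0.24,0,0,0,-1],
    [0,0,0.3,0,0,0,-1],
    [0,0,0.3,0,0,0,-1]
  ]
}}

```text
clock: 16.0
eef_pos: [0.5804, -0.1025, 0.2613]
tcp_rot: [[-0.304, 0.953, -0.0], [0.953, 0.304, 0.0], [0.0, -0.0, -1.0]]
wrist_force: [0.0, 0.6, -4.7]
finger_gap: 0.0055
grasp_force: 35.9
```

{"op": "send_rows", "data": {
  "plan": [
    [0,0,0.06,0,0,0,-1],
    [0,0,0.12,0,0,0,-1],
    [0,0,0.18,0,0,0,-1],
    [0,0,0.24,0,0,0,-1],
    [0,0,0.3,0,0,0,-1],
    [0,0,0.3,0,0,0,-1]
  ]
}}

```text
clock: 16.6
eef_pos: [0.5804, -0.1025, 0.2583]
tcp_rot: [[-0.304, 0.953, -0.0], [0.953, 0.304, 0.0], [0.0, -0.0, -1.0]]
wrist_force: [-0.5, -0.0, -4.2]
finger_gap: 0.0057
grasp_force: 35.9
```

The pin is well inside the notch, with about 2 mm to go.

{"op": "send_rows", "data": {
  "plan": [
    [0,0,0.05,0,0,0,-1],
    [0,0,0.1,0,0,0,-1],
    [0,0,0.1,0,0,0,-1]
  ]
}}

```text
clock: 16.9
eef_pos: [0.5804, -0.1025, 0.2573]
tcp_rot: [[-0.304, 0.953, -0.0], [0.953, 0.304, 0.0], [0.0, -0.0, -1.0]]
wrist_force: [0.5, 0.7, -4.2]
finger_gap: 0.0057
grasp_force: 35.9
```

{"op": "send_rows", "data": {
  "plan": [
    [0,0,0.05,0,0,0,-1],
    [0,0,0.05,0,0,0,-1]
  ]
}}

```text
clock: 17.1
eef_pos: [0.5804, -0.1025, 0.2568]
tcp_rot: [[-0.304, 0.953, -0.0], [0.953, 0.304, 0.0], [0.0, -0.0, -1.0]]
wrist_force: [0.5, 0.1, -5.2]
finger_gap: 0.0057
grasp_force: 35.9
```

{"op": "send_rows", "data": {
  "plan": [
    [0,0,0.05,0,0,0,-1],
    [0,0,0.05,0,0,0,-1]
  ]
}}

```text
clock: 17.3
eef_pos: [0.5805, -0.1025, 0.2565]
tcp_rot: [[-0.304, 0.953, 0.0], [0.953, 0.304, -0.0], [-0.0, 0.0, -1.0]]
wrist_force: [-0.2, -1.0, -3.7]
finger_gap: 0.0058
grasp_force: 36.0
```

{"op": "send_rows", "data": {
  "plan": [
    [0,0,0.03,0,0,0,-1],
    [0,0,0.03,0,0,0,-1],
    [0,0,0.03,0,0,0,-1]
  ]
}}

```text
clock: 17.6
eef_pos: [0.5805, -0.1025, 0.2563]
tcp_rot: [[-0.304, 0.953, 0.0], [0.953, 0.304, -0.0], [-0.0, 0.0, -1.0]]
wrist_force: [-0.7, -0.3, -1.7]
finger_gap: 0.0054
grasp_force: 36.3
```

{"op": "send_rows", "data": {
  "plan": [
    [0,0,0.03,0,0,0,-1],
    [0,0,0.03,0,0,0,-1],
    [0,0,0.03,0,0,0,-1]
  ]
}}

```text
clock: 17.9
eef_pos: [0.5805, -0.1025, 0.2561]
tcp_rot: [[-0.304, 0.953, 0.001], [0.953, 0.304, -0.0], [-0.0, 0.0, -1.0]]
wrist_force: [-0.4, -0.2, 2.2]
finger_gap: 0.0056
grasp_force: 36.9
```

The strap is seated: seat z is about 0.1497 and the weight is on the pin. I'll ease off and open gently.

{"op": "send_rows", "data": {
  "plan": [
    [0,0,-0.02,0,0,0,-1],
    [0,0,-0.02,0,0,0,-1],
    [0,0,-0.02,0,0,0,-0.84],
    [0,0,-0.02,0,0,0,-0.8],
    [0,0,-0.02,0,0,0,-0.75],
    [0,0,-0.02,0,0,0,-0.65],
    [0,0,-0.02,0,0,0,-0.5],
    [0,0,-0.02,0,0,0,-0.3],
    [0,0,-0.02,0,0,0,-0.1],
    [0,0,-0.02,0,0,0,0],
    [0,0,-0.02,0,0,0,0]
  ],
  "squeeze": 20
}}

```text
clock: 19.0
eef_pos: [0.5805, -0.1025, 0.256]
tcp_rot: [[-0.304, 0.953, 0.0], [0.953, 0.304, 0.0], [0.0, 0.0, -1.0]]
wrist_force: [0.1, -0.1, -0.2]
finger_gap: 0.0429
grasp_force: 0.0
```

```bash
python3 - <<'E'
from workcell import *
o=observe();print(o["clock"],o["finger_gap"],o["grasp_force"],o["wrist_force"])
E
```

```text
19.0 0.0428891870962432 0.0 [ 0.09911098 -0.07680644 -0.17773803]
```

Released. I'll retreat straight up, let it settle, and check by image code that the strap is still.

{"op": "send_rows", "data": {
  "plan": [
    [0,0,-0.5,0,0,0,0],
    [0,0,-1.5,0,0,0,0],
    [0,0,-3,0,0,0,0],
    [0,0,-5,0,0,0,0],
    [0,0,-7,0,0,0,0],
    [0,0,-9,0,0,0,0],
    [0,0,-10,0,0,0,0],
    [0,0,-10,0,0,0,0],
    [0,0,-10,0,0,0,0],
    [0,0,-10,0,0,0,0],
    [0,0,-10,0,0,0,0],
    [0,0,-10,0,0,0,0],
    [0,0,-10,0,0,0,0],
    [0,0,-10,0,0,0,0],
    [0,0,-10,0,0,0,0]
  ]
}}

```text
clock: 20.5
eef_pos: [0.5805, -0.1025, 0.3559]
tcp_rot: [[-0.304, 0.953, -0.0], [0.953, 0.304, 0.0], [0.0, -0.0, -1.0]]
wrist_force: [-0.9, 0.3, 0.1]
finger_gap: 0.0427
grasp_force: 0.0
```

{"op": "send_rows", "data": {
  "plan": [
    [0,0,0,0,0,0,0],
    [0,0,0,0,0,0,0],
    [0,0,0,0,0,0,0],
    [0,0,0,0,0,0,0],
    [0,0,0,0,0,0,0],
    [0,0,0,0,0,0,0],
    [0,0,0,0,0,0,0],
    [0,0,0,0,0,0,0],
    [0,0,0,0,0,0,0],
    [0,0,0,0,0,0,0],
    [0,0,0,0,0,0,0],
    [0,0,0,0,0,0,0],
    [0,0,0,0,0,0,0],
    [0,0,0,0,0,0,0],
    [0,0,0,0,0,0,0]
  ]
}}

```text
clock: 22.0
eef_pos: [0.5805, -0.1025, 0.356]
tcp_rot: [[-0.304, 0.953, 0.0], [0.953, 0.304, 0.0], [0.0, 0.0, -1.0]]
wrist_force: [0.7, 0.7, 1.0]
finger_gap: 0.0425
grasp_force: 0.0
```

```bash
python3 - <<'E'
from fit import *
import cv2
A=[snapshot("side")["color"].astype(float) for _ in range(12)]
roi=np.s_[225:320,290:350]
d=np.abs(np.mean(A[:6],0)-np.mean(A[6:],0))[roi];print("motion mean/max",d.mean(),d.max())
# change mask against the empty hanger picture, compared with the predicted hanging strap outline
m=np.mean(A,0)[...,::-1];r=cv2.imread("pics/side0.png").astype(float)
ch=(np.abs(cv2.GaussianBlur(m,(0,0),1)-cv2.GaussianBlur(r,(0,0),1)).max(2)>25).astype(np.uint8)
p=(.5805,-.1025,np.radians(17.7));z0=.256-.2204
def mask(p,tilt=0):
    P=[T(p,(0,y*np.cos(tilt)-(z-.114)*np.sin(tilt),z0+.114+(z-.114)*np.cos(tilt)+y*np.sin(tilt))) for y,z in[(.03,0),(.03,.185),(-.03,.185),(-.03,0)]]
    k=np.zeros((480,640),np.uint8);cv2.fillPoly(k,[np.array([proj("side",q) for q in P]).round().astype(int)],1);return k
for t in(-.3,-.2,-.1,-.05,0,.05,.1,.2,.3):
    k=mask(p,t);print(t,(k&ch)[roi].sum(),k.sum())
E
```

```text
motion mean/max 0.8663840155945418 5.5
-0.3 626 939
-0.2 695 937
-0.1 731 924
-0.05 740 911
0 776 944
0.05 760 921
0.1 742 916
0.2 714 950
0.3 634 895
```

The strap is still and upright, with the best overlap at zero tilt, and the gripper is clear. I'll hand in.

```bash
python3 -c "
from workcell import *
print(hand_in())"
```

```text
the job is handed in; nothing more can be done
None
```

The strap is hanging on the hanger pin, released, and the job was handed in at about 23 s. The image check showed it still and upright, and the seat height read within about 0.5 mm of the pin before release; the hand-in returned no verdict.

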